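Take the left-hand hub nut off the vegetable cutter

ROBOT

A 7-joint arm with a two-finger parallel gripper is mounted at the origin on a cart in front of the work surface, level with it; the furniture and walls round the work are solid. World frame = base frame: x ahead of the robot, y to its left, z up, the work surface at z = 0. Lengths are in m, angles in rad, forces in N, time in s.
With the tool pointing down it reaches from about 0.425 to 0.925 m from the base axis. Payload 6.8 kg.
Tool frame: the origin (TCP) lies midway between the tips of the shut fingers; the grasp point (between the pads) lies 19 mm behind it; z points along the fingers, y is the line along which they close (so a half turn about z gives the same grasp; the last joint's range is limited). The gripper opens to 85 mm and grips with 20 to 120 N. Pads are 22 mm wide; open, the fingers measure 114 mm over their backs; the gripper's body (76 mm by 85 mm) begins 54 mm behind the grasp point. The pads swing forward as they close: fully open they stand 13 mm farther back than shut.
Start: joints at [1.229, 0.477, 0.022, 1.555, -0.011, 1.109, -0.083], TCP at [0.156, -0.657, 0.231] pointing down, gripper open.
Joint ranges: [-2.96, 2.96], [-0.34, 2.1], [-1.41, 1.46], [0.24, 2.44], [-1.37, 4.51], [0.17, 1.92], [-2.96, 2.96]. Speed limits (rad/s): [2.39, 2.39, 3.14, 3.14, 3.14, 3.14, 3.14].

INTERFACE

Orientations are given as a unit quaternion [w, x, y, z].
In Python, from cell import env, kinematics, monitor, cams, spot_in, mark_of gives the robot as it stands. Calls block until the motion is done:
- env.reach(position, orientation): joint-space move of the TCP to a pose.
- env.movel(position, velocity=0.15, rot=None, stop_force=None): straight line of the TCP; rot=None keeps the orientation; velocity is the mean speed in m/s. With stop_force (N) it stops when the force on the tool has changed by that much, and returns True; else False.
- env.goto_joints(angles): joint-space move.
- env.grip(opening, f_grip=None): finger opening in m; f_grip is the grip in N (None keeps the last); returns when the fingers have stopped.
- env.dwell(seconds).
- kinematics.inverse_kinematics(position, orientation): joint angles nearest the present ones, or None.
- monitor.get_state(): the state.
- cams.camera(name): name is "scene" or "top" or "wrist"; returns (picture, depth): 480x640x3 uint8, blue, green, red; 480x640 float32, m along the optical axis (not along the pixel's ray), 0 where there is no reading.
- cams.calibration(name): a dict with "fx", "fy", "cx", "cy" (pixels), "rvec" (rotation vector, rad) and "tvec" (3), from world to camera coordinates, as OpenCV has them. Camera axes: x right, y down, z forward; pixel columns grow to the right and rows downward; lengths in m; the calibration is good to about 2 mm. A picture is of the moment at which its call begins: read the wrist's pose just before it. calibration takes no time and is no camera call; for the wrist camera it gives the pose at the moment of the call.
A pose or a line that the arm cannot do raises env.PlanningError and nothing moves.
- env.job_done(): hands the job in; it is judged then, once.
Trained networks look in the newest picture that a camera, given by its name, has taken for a name from the list of things; names that differ only in an ending like _2 or _b are one class to them, and where a whole thing is asked for, a point or a joint stands for the part that bears it (a point fixed in the world has none). Each returns a list of dicts, best first, with "score" (0 to 1); they miss things now and then, are a little off and sometimes report something else, mostly with a low value. They report only what shows in the picture. A call takes as long as a camera call.
- spot_in(query, camera): "at" ([x, y, z] in m, in the coordinates of the camera as it stood for that picture, good to about 4 mm: the middle of the surface that is visible of it).
- mark_of(query, camera): "at" ([x, y, z] in m, in the coordinates of the camera as it stood for that picture, good to about 4 mm: a listed point, or the origin of a listed thing).
The state is a dict: "time": time; "qpos": joint angles; "joint_velocities": joint speeds; "joint_torque": joint torques, N m; "tcp_pos": TCP position; "orientation": TCP orientation; "force": force on the tool from outside, world axes, zero at the start; "torque": the same for the moment, N m; "opening": finger opening in m; "gripper_force": force on a finger pad.
Only numpy, scipy, OpenCV 4.12 (cv2) and the standard library are available. Lean on these libraries where they do the work, as an engineer would, in place of code of your own. Each camera call takes 0.05 s, during which the arm holds its last target. There are 200 camera calls.

TASK

The vegetable cutter is to be stripped for washing: push its spindle lock fully home towards the cutting disc, to its end stop, and leave it there. Then unscrew the hub nut in the middle of the disc, which has a left-hand thread and so comes loose clockwise, lift it off, and set it (without dropping it) upright on its skirt in the low steel pan, leaving everything else where it is.

Things in the scene. Friction and masses are not known exactly. Their poses are not given: they have to be found in the camera images.
- cutter: bench vegetable cutter, hood off, fixed to the table: steel housing 200 (x) x 340 (y) mm, flat deck at z = 88 mm. Origin: centre of its underside; x points away from its front panel (front = -x), y to its left. Spindle axis at (0, 65) mm with a flat cutting disc, 172 mm wide, top at z = 110 mm, inside a low rim (outer radius 97 mm). Lock slide on the deck at the right (-y) end.
- lock (a joint): spindle lock slide, m: 0 = drawn out (free), 0.045 = home at its end stop; it grows towards the spindle (the cutter's +y). About 2.5 N of friction; stays where left. Only in the last 12 mm does its bolt enter between the pins under the disc and hold the spindle.
- lock_grip (a point): centre of the top of the lock's black ribbed grip, z = 130 mm, at (0, -140 mm + joint value) in the cutter's frame. Grip: 50 mm along the cutter's x, 18 mm along its y (the sliding direction), 32 mm high; below it a flat carriage, 40 mm along y, top at z = 98 mm. Side rails of the slide reach z = 101 mm.
- spindle (a joint): turn of spindle and disc, rad, 0 at the start, grows counter-clockwise from above. Turns freely (0.02 N m) while the lock is out: disc and nut then turn together and the nut does not loosen. Held by the home lock with a play of about 0.06 rad either way.
- hub_nut: grey hub nut on the disc, 71 mm high, 160 g: round skirt 62 mm wide (67 at the foot) up to z = 41 mm, on top a bar grip 64 mm long (nut's x), 18 mm wide (nut's y), z = 41 to 71 mm. Origin: centre of its underside. Tight: origin at (0, 65, 117) mm in the cutter's frame, bar 0.70 rad counter-clockwise from the cutter's x.
- nut_grip (a point): centre of the nut's bar grip, 55.5 mm above the nut's origin. Left-hand thread: with the spindle held it loosens clockwise seen from above (about 0.2 N m; a spring washer presses it up, 3 to 7 N). It climbs 2.5 mm and is free after 1.2 rad of turn against the spindle, with room on to 2.0 rad; then lift straight up, 40 mm clears the stub. Counter-clockwise is its stop.
- pan: empty low round steel pan, 252 mm diameter over the rim, 54 mm high, loose (0.8 kg); floor 3 mm thick, flat out to 95 mm from the middle. Origin: centre of its underside.
- soy: bystander: glass bottle with yellow cap and dark label, 203 mm high, the left and shorter of two at the back behind the cutter
- chilli_jar: bystander: jar with black lid, 94 mm high, right of the cutter
- shaker: bystander: small glass shaker with a grey top, 44 mm wide, 90 mm high, behind and between cutter and pan

How it is judged:
By the outcome, as a careful person would: the job done as asked, in the order asked, and still so for the second after the job is handed in, with the robot touching nothing.
It also fails if it takes over 67 s, if anything falls off the work surface, if the arm or the gripper's body presses on something with over 40 N, if the wrist force passes 120 N, or if a joint passes its speed limit or range.

## Working session

There is one attempt and no reset: what is moved stays moved. The work goes in short steps, each a Python script; the robot and the scene stay as the last script left them, time stands still between calls to the robot, and variables do not carry over. Pictures are saved under pics/ and viewed, at most 10 in all, crops included, and the job is handed in when it is done.

```bash
mkdir -p pics; ls
cat > h.py <<'E'
import numpy as np, cv2
from scipy.spatial.transform import Rotation as R
from cell import env, kinematics, monitor, cams, spot_in, mark_of
def w(p,c):
    k=cams.calibration(c); M=cv2.Rodrigues(np.array(k["rvec"],float))[0]
    return M.T@(np.array(p)-np.array(k["tvec"]).ravel())
def look(q,c,f=mark_of):
    return [(round(d["score"],2),w(d["at"],c).round(4).tolist()) for d in f(q,c)[:2]]
def down(a):  # tool down, tool y (closing) at world angle a
    y=np.array([np.cos(a),np.sin(a),0]); z=np.array([0,0,-1.]); x=np.cross(y,z)
    q=R.from_matrix(np.c_[x,y,z]).as_quat(); return [q[3],q[0],q[1],q[2]]
E
python3 - <<'E'
from h import *
s=monitor.get_state(); print(s["time"],s["tcp_pos"],s["orientation"],s["opening"])
for c in ("top","scene"):
    im,d=cams.camera(c); cv2.imwrite(f"pics/{c}0.png",im); np.save(f"{c}0.npy",d)
    for q in ("cutter","lock_grip","hub_nut","nut_grip","pan","soy","chilli_jar","shaker"):
        print(c,q,look(q,c))
E
```

```text
cell.py
pics
0.0 [ 0.15622865 -0.65606262  0.23032748] [-8.87832895e-04  9.93173943e-01  1.16639197e-01 -1.68593867e-04] 0.08507968339069032
top cutter [(0.56, [0.5588, -0.1285, -0.0037])]
top lock_grip [(0.82, [0.5834, -0.2504, 0.1346])]
top hub_nut [(0.79, [0.5528, -0.0642, 0.1174])]
top nut_grip [(0.63, [0.549, -0.0603, 0.1688])]
top pan [(0.82, [0.4622, 0.2407, 0.001])]
top soy [(0.82, [0.7921, 0.0751, 0.0006])]
top chilli_jar [(0.79, [0.613, -0.4282, 0.0007])]
top shaker [(0.83, [0.7017, 0.1448, 0.0266])]
scene cutter [(0.72, [0.5651, -0.1248, -0.0007])]
scene lock_grip [(0.82, [0.592, -0.2475, 0.1293])]
scene hub_nut [(0.64, [0.5544, -0.0595, 0.1164])]
scene nut_grip [(0.8, [0.5523, -0.0615, 0.1694])]
scene pan [(0.65, [0.4664, 0.2439, -0.0008])]
scene soy []
scene chilli_jar [(0.65, [0.6152, -0.4278, -0.0003])]
scene shaker [(0.94, [0.7, 0.1505, 0.0212])]
```

View pics/top0.png

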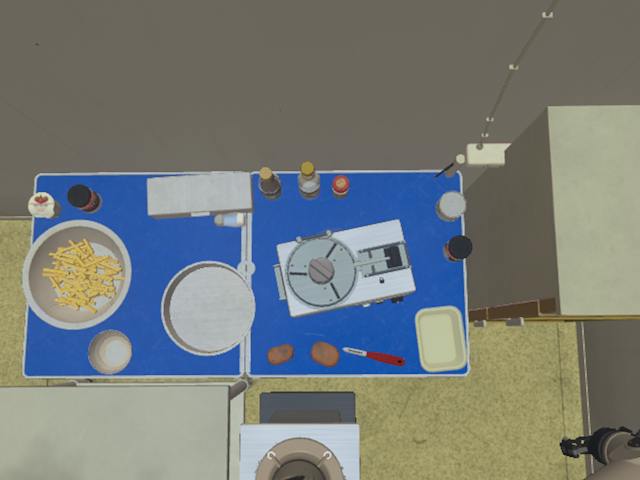

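View pics/scene0.png

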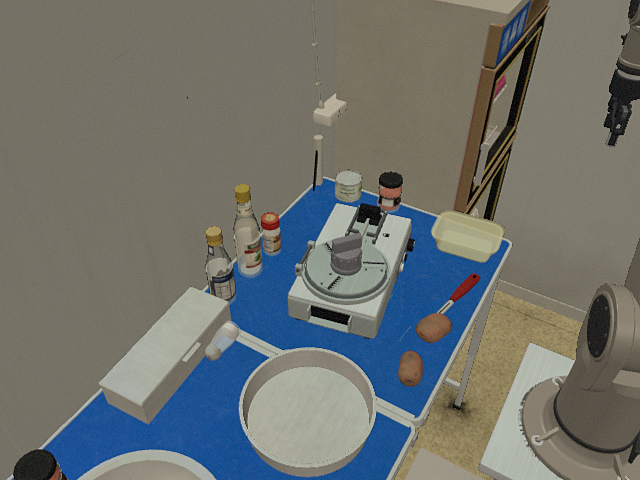

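Run:
```python
from h import *
k=cams.calibration("top"); d=np.load("top0.npy"); M=cv2.Rodrigues(np.array(k["rvec"],float))[0]
v,u=np.mgrid[:480,:640]; P=np.stack([(u-k["cx"])/k["fx"]*d,(v-k["cy"])/k["fy"]*d,d],-1)
W=(P-np.array(k["tvec"]).ravel())@M; np.save("W.npy",W)
X,Y,Z=W[...,0],W[...,1],W[...,2]; ok=d>0
def rect(m,n):
    m=m.astype(np.uint8); l,c,s,ce=cv2.connectedComponentsWithStats(m,connectivity=8); i=1+np.argmax(s[1:,4]); m=c==i
    p=W[m]; r=cv2.minAreaRect(p[:,:2].astype(np.float32)); print(n,m.sum(),np.round(r[0],4),np.round(r[1],4),r[2],"med z",np.median(p[:,2]).round(4),"mean",p[:,:2].mean(0).round(4))
roi=ok&(X>.4)&(X<.75)&(Y>-.36)&(Y<.1)
rect(roi&(Z>.078)&(Z<.21),"cutter")
rect(roi&(Z>.122)&(Z<.14)&(Y<-.2),"lock")
rect(roi&(Z>.178)&(Z<.2)&(Y>-.2),"bar")
rect(roi&(Z>.15)&(Z<.165)&(Y>-.2),"skirt top")
rect(ok&(Z>.045)&(Z<.065)&(Y>.1)&(Y<.4)&(X>.3)&(X<.62),"pan rim")
print(np.median(Z[(np.hypot(X-.465,Y-.242)<.06)&ok]))
```

```text
cutter 9434 [ 0.5639 -0.1248] [0.2019 0.3399] 11.172564506530762 med z 0.0953 mean [ 0.5608 -0.1246]
lock 135 [ 0.5875 -0.249 ] [0.0491 0.0199] 8.402679443359375 med z 0.129 mean [ 0.5873 -0.2488]
bar 187 [ 0.5501 -0.0613] [0.0635 0.0182] 51.369598388671875 med z 0.1872 mean [ 0.5493 -0.0616]
skirt top 156 [ 0.5337 -0.0494] [0.0583 0.0231] 51.709842681884766 med z 0.1572 mean [ 0.5355 -0.0509]
pan rim 901 [0.4615 0.2422] [0.2513 0.2506] 82.33171844482422 med z 0.0535 mean [0.4612 0.2512]
0.003397699489892496
```

```bash
cat >> h.py <<'E'
YAW=0.195; C=np.array([.5639,-.1248])
def cut(x,y,z): 
    c,s=np.cos(YAW),np.sin(YAW); return [C[0]+c*x-s*y, C[1]+s*x+c*y, z]
def st(t=""):
    s=monitor.get_state(); print(t,round(s["time"],2),"tcp",np.round(s["tcp_pos"],4),"F",np.round(s["force"],1),"op",round(s["opening"],4),"q",np.round(s["qpos"],2)); return s
E
python3 - <<'E'
from h import *
W=np.load("W.npy"); X,Y,Z=W[...,0],W[...,1],W[...,2]
m=(Z>.1)&(X>-.2)&(X<.75)&(Y<-.33)&(Y>-.8)&(np.hypot(X-.156,Y+.657)>.15)&(np.hypot(X-.613,Y+.428)>.06)
print("tall stuff", m.sum(), [(np.percentile(W[m][:,i],[0,2,50,98,100])).round(3).tolist() for i in range(3)])
for a in (-.675,2.467):
  for da in (0,-.8,-1.6):
    q=kinematics.inverse_kinematics(cut(0,.065,.162),down(a+da)); print(a,da,None if q is None else np.round(q,2))
for a in (YAW,YAW+np.pi):
    print("lock",a,kinematics.inverse_kinematics(cut(0,-.163,.106),down(a)))
E
```

```text
tall stuff 23369 [[0.148, 0.427, 0.585, 0.743, 0.75], [-0.7, -0.672, -0.544, -0.514, -0.497], [0.1, 0.133, 0.53, 0.536, 0.642]]
-0.675 0 [ 0.41  0.41 -0.51  1.89  0.25  0.91 -0.9 ]
-0.675 -0.8 [ 0.32  0.39 -0.41  1.89  0.19  0.9  -1.65]
-0.675 -1.6 [ 0.21  0.37 -0.27  1.9   0.13  0.88 -2.39]
2.467 0 [ 0.86  0.65 -1.18  1.86  0.68  1.11  1.88]
2.467 -0.8 [ 0.65  0.49 -0.84  1.87  0.44  0.98  1.28]
2.467 -1.6 [ 0.55  0.45 -0.7   1.88  0.35  0.94  0.55]
lock 0.195 [ 0.68178196  0.62803143 -0.4700575   1.66986401  0.33954743  0.92567806
  0.27746236]
lock 3.336592653589793 [ 0.2215865   0.5876647   0.18288569  1.70563928 -0.13339525  0.86043765
 -2.48499535]
```

Run:
```python
from h import *
env.movel([.30,-.40,.29],velocity=.25); st("retract")
env.grip(0.0,60)
o=down(YAW)
env.reach(cut(0,-.165,.20),o); st("above")
print("hit",env.movel(cut(0,-.165,.107),velocity=.1,stop_force=8)); st("low")
print("contact",env.movel(cut(0,-.135,.107),velocity=.04,stop_force=1.5)); st()
print("stop",env.movel(cut(0,-.098,.107),velocity=.04,stop_force=15)); st("pushed")
```

```text
retract 2.25 tcp [ 0.2991 -0.4009  0.2898] F [-0.7  0.5  0.1] op 0.085 q [ 0.91  0.14 -0.12  1.89  0.02  1.12 -0.55]
above 4.27 tcp [ 0.595  -0.2881  0.2002] F [ 0.2 -0.9  0.6] op -0.0003 q [ 0.64  0.51 -0.41  1.6   0.22  1.07  0.37]
hit False
low 5.35 tcp [ 0.5965 -0.2868  0.1078] F [ 0.3 -0.   0.4] op 0.0001 q [ 0.62  0.61 -0.38  1.67  0.27  0.91  0.33]
contact True
 5.89 tcp [ 0.5916 -0.2658  0.1068] F [ 0.5 -0.3  0. ] op 0.0 q [ 0.6   0.6  -0.39  1.7   0.27  0.9   0.3 ]
stop True
pushed 6.68 tcp [ 0.5849 -0.2382  0.1062] F [ 0.6 -2.5  2.4] op 0.0002 q [ 0.57  0.57 -0.39  1.75  0.28  0.88  0.25]
```

Run:
```python
from h import *
print("stop",env.movel(cut(0,-.100,.107),velocity=.03,stop_force=18)); st("pushed2")
env.movel(cut(0,-.125,.107),velocity=.1); env.movel(cut(0,-.125,.25),velocity=.25)
env.grip(.06,80)
q0=down(-.675)
env.reach(cut(0,.065,.25),q0); st("over nut")
im,d=cams.camera("scene"); cv2.imwrite("pics/scene1.png",im[180:330,270:430].repeat(3,0).repeat(3,1)); print(look("lock_grip","scene"))
im,d=cams.camera("wrist"); cv2.imwrite("pics/wrist1.png",im); print(look("nut_grip","wrist"),look("hub_nut","wrist"),look("lock_grip","wrist"))
```

```text
stop True
pushed2 7.02 tcp [ 0.5845 -0.2384  0.1061] F [ 0.2 -2.1  1.5] op -0.0003 q [ 0.57  0.57 -0.39  1.75  0.28  0.87  0.24]
over nut 9.62 tcp [ 0.5515 -0.0618  0.2501] F [ 0.  -0.5  0.2] op 0.0595 q [ 0.28  0.28 -0.34  1.81  0.11  1.07 -0.78]
[(0.66, [0.5848, -0.2182, 0.1299])]
[(0.71, [0.5504, -0.0657, 0.172])] [(0.58, [0.5496, -0.0652, 0.1172])] [(0.8, [0.5832, -0.2207, 0.13])]
```

View pics/wrist1.png

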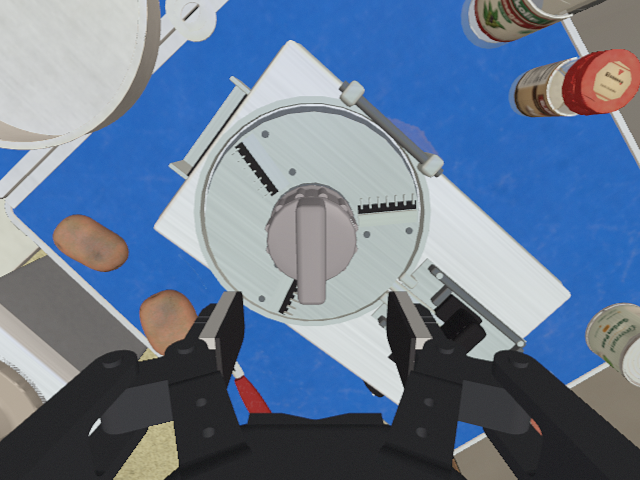

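View pics/scene1.png

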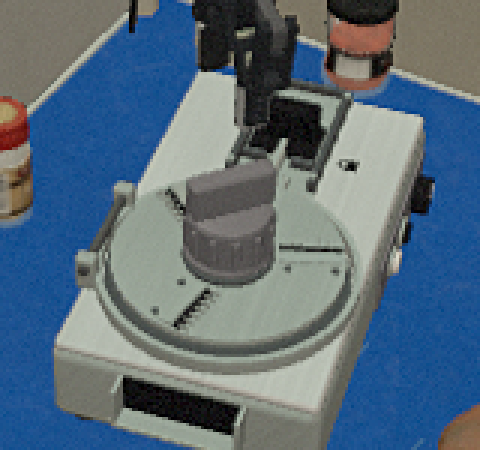

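Run:
```python
from h import *
N=[.5508,-.0615]
print("hit",env.movel(N+[.1635],velocity=.1,stop_force=8)); st("low")
env.grip(0.0,80); s=st("gripped"); print(s["gripper_force"],s["torque"])
z0=.1635
for i in range(1,5):
    da=-.4*i
    q=kinematics.inverse_kinematics(N+[z0+2.5e-3*min(1,max(0,-da-.1)/1.2)],down(-.675+da))
    env.goto_joints(q); s=st(f"turn{da:.1f}"); print(np.round(s["torque"],2),s["gripper_force"])
im,d=cams.camera("wrist"); cv2.imwrite("pics/wrist2.png",im)
```

```text
hit False
low 10.93 tcp [ 0.5513 -0.0614  0.1641] F [-0.5 -0.   0.6] op 0.0601 q [ 0.27  0.38 -0.33  1.89  0.16  0.89 -0.82]
gripped 11.39 tcp [ 0.5508 -0.0612  0.164 ] F [-1.7 -0.3  4.8] op 0.0166 q [ 0.27  0.38 -0.33  1.89  0.16  0.89 -0.82]
78.28389644622803 [ 0.27750848  0.57580106 -0.06091714]
turn-0.4 11.83 tcp [ 0.5517 -0.0617  0.1646] F [ 0.6 -0.8  3.2] op 0.0167 q [ 0.2   0.37 -0.25  1.9   0.12  0.89 -1.18]
[-0.33 -0.31  0.  ] 78.59889507293701
turn-0.8 12.28 tcp [ 0.5512 -0.0617  0.1652] F [ 1.1 -1.1  4. ] op 0.0164 q [ 0.14  0.36 -0.17  1.9   0.08  0.88 -1.54]
[-0.43 -0.25  0.08] 78.55372309684753
turn-1.2 12.72 tcp [ 0.5506 -0.0616  0.1657] F [ 0.9 -0.7  3.1] op 0.0166 q [ 0.07  0.36 -0.09  1.91  0.04  0.88 -1.91]
[-0.48 -0.12 -0.05] 78.4468924999237
turn-1.6 13.16 tcp [ 0.5504 -0.0615  0.1658] F [ 0.5 -2.5  3.7] op 0.0166 q [ 0.    0.35 -0.01  1.91  0.    0.88 -2.27]
[-0.42  0.07 -0.03] 78.48169684410095
```

View pics/wrist2.png

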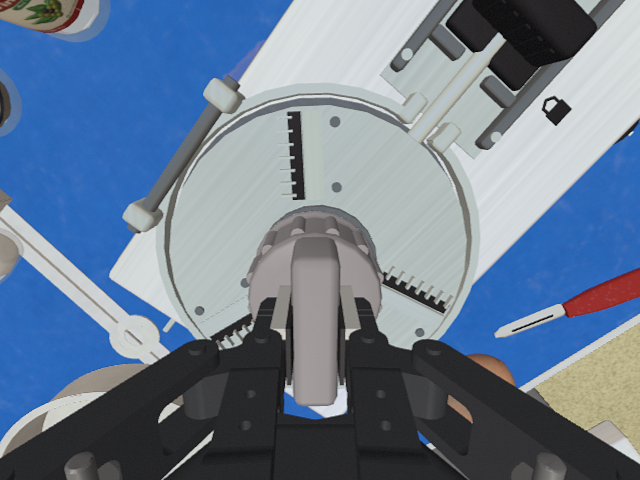

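Run:
```python
from h import *
p=list(monitor.get_state()["tcp_pos"][:2])
print("stuck",env.movel(p+[.19],velocity=.05,stop_force=15)); st("l1")
print("stuck",env.movel(p+[.26],velocity=.12,stop_force=15)); st("l2")
im,d=cams.camera("scene"); cv2.imwrite("pics/scene2.png",im[120:420,200:500].repeat(2,0).repeat(2,1)); print(look("lock_grip","scene"),look("hub_nut","scene"),look("pan","scene"))
```

```text
stuck False
l1 13.84 tcp [ 0.5504 -0.0613  0.1901] F [-0.2  0.6 -1. ] op 0.0168 q [ 0.    0.32 -0.    1.89  0.    0.93 -2.28]
stuck False
l2 14.57 tcp [ 0.5499 -0.0614  0.2592] F [ 0.2 -0.3 -2.9] op 0.0167 q [-0.    0.25 -0.    1.82 -0.    1.07 -2.28]
[(0.7, [0.5858, -0.2216, 0.1311])] [(0.65, [0.7002, 0.154, 0.0225]), (0.57, [0.5502, -0.0592, 0.2112])] [(0.73, [0.4657, 0.2436, -0.0003])]
```

View pics/scene2.png

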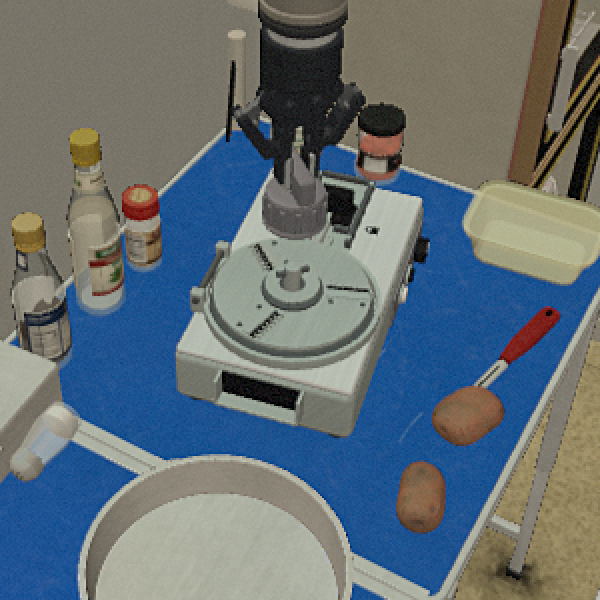

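Run:
```python
from h import *
T=[.4635,.2425]; o=down(-2.275); 
env.movel(T+[.24],velocity=.2); st("over")
env.movel(T+[.075],velocity=.12)
print("touch",env.movel(T+[.042],velocity=.025,stop_force=3)); s=st("down")
im,d=cams.camera("scene"); cv2.imwrite("pics/scene3.png",im[250:480,180:440].repeat(2,0).repeat(2,1)); print(look("hub_nut","scene"))
```

```text
over 16.51 tcp [0.4639 0.2414 0.24  ] F [-0.4  0.  -1.2] op 0.0166 q [-0.45  0.23 -0.18  1.9   0.05  1.02 -2.92]
touch True
down 18.94 tcp [0.4635 0.2425 0.0512] F [1.3 0.2 5.5] op 0.0165 q [-0.54  0.48 -0.08  2.05  0.07  0.61 -2.94]
[(0.89, [0.4676, 0.2436, 0.0051])]
```

View pics/scene3.png

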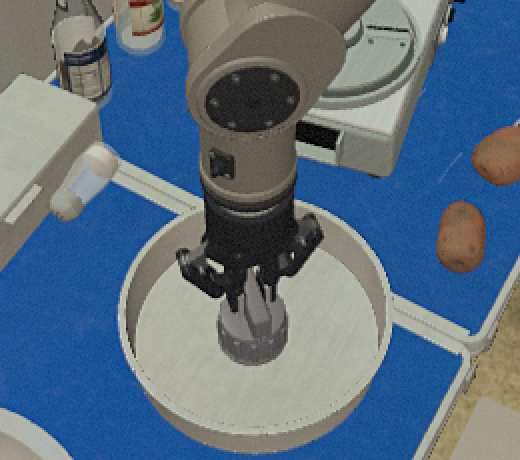

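Run:
```python
from h import *
p=list(monitor.get_state()["tcp_pos"][:2])
env.grip(.05,20); st("open"); env.dwell(.3)
env.movel(p+[.09],velocity=.06); env.movel(p+[.27],velocity=.2); 
q=list(monitor.get_state()["qpos"]); q[0]-=.0; q[1]-=.25; env.goto_joints(q)
env.dwell(.3); st("clear")
im,d=cams.camera("scene"); cv2.imwrite("pics/scene4.png",im); print(look("hub_nut","scene"),look("nut_grip","scene"),look("lock_grip","scene"),look("pan","scene"))
for q in ("soy","chilli_jar","shaker"): print(look(q,"scene"))
```

```text
open 19.46 tcp [0.4626 0.2419 0.0505] F [ 0.3  0.3 -0.5] op 0.0498 q [-0.53  0.48 -0.08  2.05  0.07  0.61 -2.94]
clear 22.5 tcp [0.4526 0.2362 0.3968] F [-0.1  0.4  0.1] op 0.0503 q [-0.52 -0.05 -0.09  1.87  0.02  1.09 -2.9 ]
[(0.94, [0.4677, 0.246, 0.0029])] [(0.79, [0.4678, 0.2435, 0.059])] [(0.47, [0.5851, -0.2199, 0.1312])] [(0.55, [0.4667, 0.2461, 0.0022])]
[(0.8, [0.7918, 0.0772, 0.0012])]
[(0.71, [0.6149, -0.43, -0.0014])]
[(0.6, [0.7009, 0.1526, 0.0209])]
```

View pics/scene4.png

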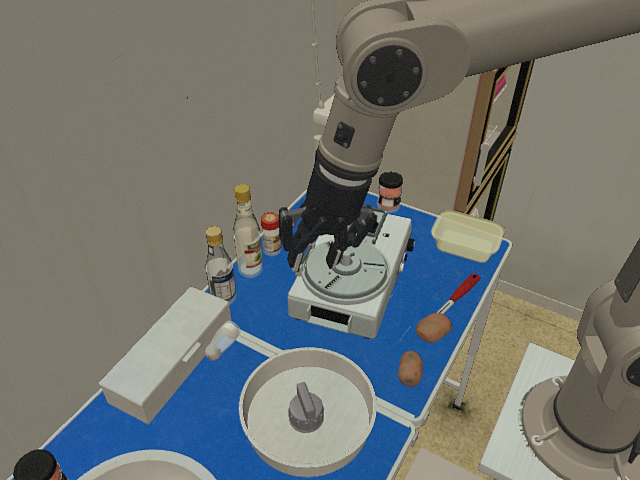

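The nut stands upright in the middle of the pan, around pixel (306,410). The lock is home, the bystanders haven't moved, and the arm is clear.

```bash
python3 -c "
from h import *
print(env.job_done())"
```

```text
the job is handed in; nothing more can be done
None
```

The job is handed in: the spindle lock is home at its end stop, the hub nut is off and standing upright in the pan, nothing else I checked has moved, and it took about 23 s of the 67 s allowed.

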